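# Index the rotary assembly fixture by one slot

## Task

Step the round assembly fixture on by one place: with the fingertips press its spring plunger down, turn the table anticlockwise (seen from above) to the next slot without running past it, and let the plunger spring back up so that its key locks the table there. Only press and push, lift nothing: the two housings ride along in their nests, and the things standing around are left where they are.

Things in the scene. Friction and masses are not known exactly. Their poses are not given: they have to be found in the camera images.
- table_axis (a point): Indexing fixture, fixed to the bench: round grey base 300 mm across, 60 mm high. This point is on the axis of its turning table, level with the table's top face, 60 mm above the bench. The table is an aluminium disc 212 mm across, flush with the fixed steel ring around it; the ring (radius 110 to 141 mm, 10 mm thick) has six radial slots, 13 mm wide, every 60 degrees.
- turntable (a joint): Angle of the turning table, rad: 0 at the start (locked in its slot), grows anticlockwise seen from above; the next slot is at 1.047 (60 degrees). It turns with slight friction (about 2 to 4 N at the plunger's radius) and stays where it is left. While the key is in a slot it cannot turn (about 0.5 degree of play).
- plunger (a joint): How far the plunger is pressed down, m: 0 up, 0.015 on its stop; spring 3 N at the top to 8 N at the bottom. Its dark rounded key reaches outwards into a slot of the ring. Pressed beyond 0.011 the key is below the ring and the table is free. Let go between slots, it rides under the ring at 0.011, the table still free; it snaps up to 0 by itself when the key comes under a slot, locking the table.
- plunger_top (a point): Centre of the top of the plunger's black round button, 26 mm across, which points up; 85 mm from the table axis, on the turning table and turning with it. Its top is 25 mm above the table when up, 10 mm when fully pressed.
- push_stop (a point): Upright steel plate on the turning table beside the plunger, on its anticlockwise side, for a finger to push on: 30 mm wide along the radius, 10 mm thick, 40 mm high above the table. The point is the middle of the top edge of the face towards the plunger, 26 mm from the plunger's centre. A finger on the button can move anticlockwise against this plate and so take the table along.
- next_slot (a point): Middle of the slot (in the fixed ring, 125 mm from the axis, at the ring's top face) into which the key must go next: 60 degrees anticlockwise from the present one.
- nest_a (a point): In a grey open nest on the turning table (44 x 34 mm outside, 10 mm high, 62 mm from the axis), the point where the centre of housing a belongs. Five such nests stand on the table, the plunger takes the sixth place; three nests are empty.
- nest_b (a point): The same for housing b.
- housing_a_center (a point): Centre of a loose grey plastic connector housing with a white top, 34 x 24 mm, 32 mm high, standing upright in a nest with 1 mm clearance, 80 mm above the bench. It stays there.
- housing_b_center (a point): Centre of the second, equal housing in another nest.
- bottle_center (a point): Centre of a white plastic bottle, 64 mm across, 190 mm high, standing on the bench; bystander.
- screwdriver: Screwdriver lying on the bench, about 200 mm long along its x axis; bystander.
- tape_roll: Roll of brown tape lying flat on the bench, 100 mm across, 25 mm high, origin at the centre of its underside; bystander.
There are look-alikes about, which are no part of the job. What is shaped like the part that bears housing_a_center but red is not meant.

How it is judged:
By the outcome, as a careful person would: the job done as asked, in the order asked, and still so for the second after the job is handed in, with the robot touching nothing.
It also fails if it takes over 45 s, if anything falls off the work surface, if the arm or the gripper's body presses on something with over 40 N, if the wrist force passes 120 N, or if a joint passes its speed limit or range.

## Robot

A 7-joint arm with a two-finger parallel gripper is mounted at the origin on the work surface. World frame = base frame: x ahead of the robot, y to its left, z up, the work surface at z = 0. Lengths are in m, angles in rad, forces in N, time in s.
With the tool pointing down it reaches from about 0.4 to 0.85 m from the base axis. Payload 10.4 kg.
Tool frame: the origin (TCP) lies midway between the tips of the shut fingers; the grasp point (between the pads) lies 19 mm behind it (manip.hold_point_z is the distance from the TCP to the grasp point, in m); z points along the fingers, y is the line along which they close (so a half turn about z gives the same grasp; the last joint's range is limited). The gripper opens to 85 mm and grips with 20 to 120 N. Pads are 22 mm wide; open, the fingers measure 114 mm over their backs; the gripper's body (76 mm by 85 mm) begins 54 mm behind the grasp point. The pads swing forward as they close: fully open they stand 13 mm farther back than shut.
Start: joints at [-1.211, 0.332, -0.065, 1.46, 0.022, 1.35, -0.088], TCP at [0.233, 0.58, 0.231] pointing down, gripper open.
Joint ranges: [-2.6, 2.6], [-0.5, 2.12], [-1.47, 1.34], [0.16, 2.42], [-1.27, 4.41], [0.06, 2.06], [-2.6, 2.6]. Speed limits (rad/s): [2.22, 2.22, 2.79, 2.79, 3.14, 3.14, 3.14].

## Interface

Orientations are given as a unit quaternion [x, y, z, w].
In Python, from workcell import manip, eyes, job gives the robot as it stands.
- The arm moves only by the shell command python3 -m crank 'ROWS' [FORCE]. ROWS is JSON, a list that holds one entry, the list of rows, each a list of 7 numbers: the finger opening in cm, from 0 to 8.54, then the shift along the world's x, y, z in cm, then the turn, a rotation vector about the world's x, y, z in degrees. In form: [[[hand, x, y, z, ax, ay, az], ...]]. A call has 1 to 20 rows; each row shifts and turns the commanded pose from where the row before left it; what a row does not reach is not made up. A row lasts 1/8 s, in which the tool goes at most 62.5 mm and 10.7 degrees, less where a joint would pass 70% of its speed; a pose out of reach is approached as far as the arm can. A call with a gripper value outside its range is refused whole. The fingers move at their own pace and stop on an object; FORCE is the grip in N (left out, the last holds). Time passes only in rows, so rows that do not move let the fingers close. It gives the time, the measured TCP pose, the force, the opening and the grip force at its end, in the units of the state.
- manip.get_obs(): the state, without advancing time (a new reading comes with each control period).
- eyes.camera(name): name is "side" or "top" or "wrist"; returns (picture, depth): 420x560x3 uint8, red, green, blue; 420x560 float32, m along the optical axis (not along the pixel's ray), 0 where there is no reading.
- eyes.camera_params(name): a dict with "fx", "fy", "cx", "cy" (pixels), "world_from_camera" (4x4, takes a point from camera to world coordinates); the wrist camera has in their place "hand_eye" (4x4, takes a point from camera to tool coordinates, whose origin is the TCP and whose axes are the flange's). Camera axes: x right, y down, z forward; pixel columns grow to the right and rows downward; lengths in m; the calibration is good to about 2 mm. The wrist camera is an equidistant fisheye: a pixel r from the principal point sees the ray r / f radians off the axis. A picture is of the moment at which its call begins: read the wrist's pose just before it. camera_params takes no time and is no camera call.
- job.hand_in(): hands the job in; it is judged then, once.
The state is a dict: "clock": time; "joint_pos": joint angles; "joint_velocities": joint speeds; "tau": joint torques, N m; "position": TCP position; "ee_rot": TCP orientation; "ft_force": force on the tool from outside, world axes, zero at the start; "torque": the same for the moment, N m; "grip_width": opening from 0.0 (shut) to 1.0 (fully open); "grasp_force": force on a finger pad.
Only numpy, scipy, OpenCV 4.12 (cv2) and the standard library are available. Lean on these libraries where they do the work, as an engineer would, in place of code of your own. Each camera call takes 0.05 s, during which the arm holds its last target. There are 200 camera calls.

## Working session

There is one attempt and no reset: what is moved stays moved. The work goes in short steps, Python scripts to look and compute and a shell command to move; the robot and the scene stay as the last step left them, time stands still between calls to the robot, and variables do not carry over. Pictures are saved under pics/ and viewed, at most 10 in all, crops included, and the job is handed in when it is done.

```bash
mkdir -p pics; python3 - <<'E'
from workcell import manip, eyes
import cv2,numpy as np
for n in("top","side"):
    p,d=eyes.camera(n); cv2.imwrite(f"pics/{n}0.png",p[:,:,::-1]); np.save(f"pics/{n}0.npy",d)
    c=eyes.camera_params(n); print({k:(np.round(v,3).tolist()) for k,v in c.items()})
o=manip.get_obs(); print(o["clock"],o["position"],o["ee_rot"],o["ft_force"],o["grip_width"])
E
```

```text
{'fx': 383.224, 'fy': 383.224, 'cx': 279.106, 'cy': 215.958, 'world_from_camera': [[-0.014, -0.982, 0.186, 0.421], [-1.0, 0.014, 0.002, -0.005], [-0.004, -0.186, -0.982, 1.021], [0.0, 0.0, 0.0, 1.0]]}
{'fx': 450.221, 'fy': 450.221, 'cx': 276.731, 'cy': 212.796, 'world_from_camera': [[-0.985, -0.082, 0.149, 0.438], [-0.17, 0.527, -0.833, 0.852], [-0.011, -0.846, -0.533, 0.666], [0.0, 0.0, 0.0, 1.0]]}
0.1 [0.23331445 0.5794466  0.23060126] [ 1.90209109e-01  9.81743391e-01 -6.31499524e-04 -1.01276722e-04] [-0.35787614  0.73173385  0.08233048] 0.9997639363429079
```

View pics/top0.png

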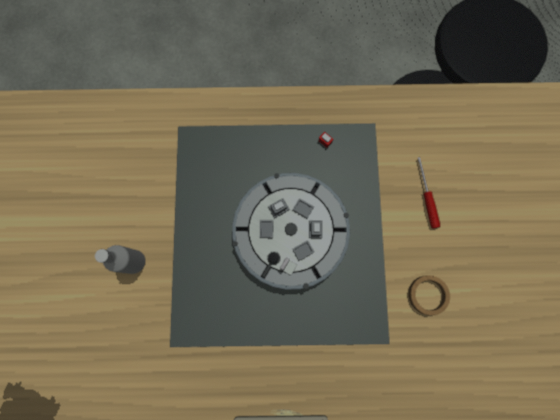

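View pics/side0.png

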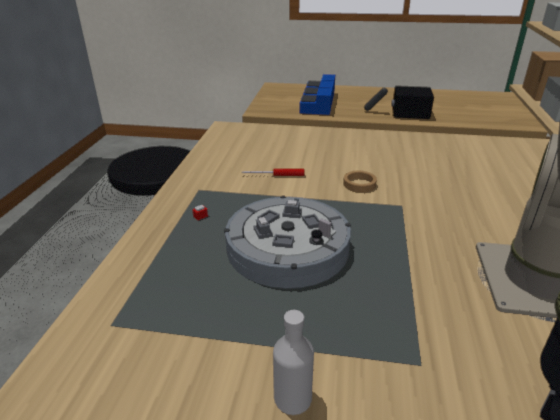

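```bash
cat > h.py <<'E'
import numpy as np
from workcell import eyes
def at_z(n,u,v,z):
    c=eyes.camera_params(n);T=np.array(c["world_from_camera"])
    r=T[:3,:3]@[(u-c["cx"])/c["fx"],(v-c["cy"])/c["fy"],1]
    return T[:3,3]+r*(z-T[2,3])/r[2]
def pt(n,u,v,d):
    c=eyes.camera_params(n);T=np.array(c["world_from_camera"])
    return T[:3,:3]@(np.array([(u-c["cx"])/c["fx"],(v-c["cy"])/c["fy"],1])*d)+T[:3,3]
E
python3 - <<'E'
import cv2,numpy as np
from h import *
p=cv2.imread("pics/top0.png");d=np.load("pics/top0.npy")
cv2.imwrite("pics/crop1.png",cv2.resize(p[165:300,225:360],(594*1,594),interpolation=cv2.INTER_CUBIC))
for u,v in[(291,229),(274,258),(287,265),(260,245)]: print(u,v,pt("top",u,v,d[v,u]),at_z("top",u,v,.06))
E
```

```text
291 229 [ 0.56782716 -0.03281167  0.06992531] [ 0.56935809 -0.03309978  0.06      ]
274 258 [0.49481091 0.01042357 0.08372537] [0.49667542 0.01081953 0.06      ]
287 265 [ 0.4782428  -0.02119895  0.06984301] [ 0.47883353 -0.02136443  0.06      ]
260 245 [0.52995279 0.04575295 0.05850341] [0.5297836  0.04567368 0.06      ]
```

View pics/crop1.png

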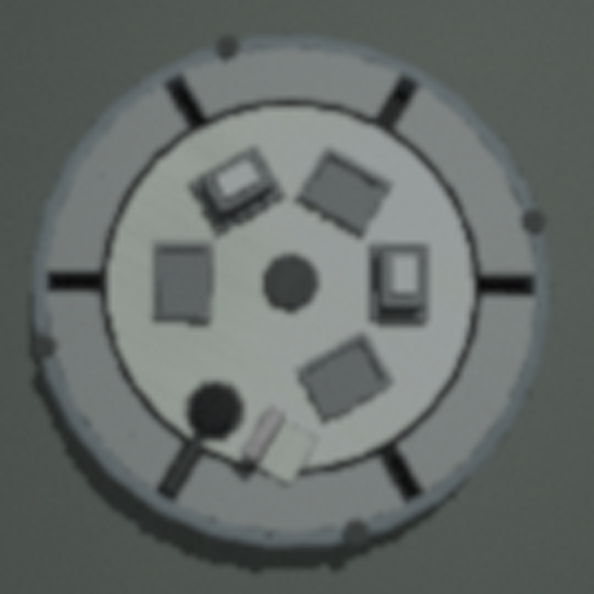

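```bash
python3 - <<'E'
from h import *
f=lambda a,z:at_z("top",225+(a[0]+.5)/4.4-.5,165+(a[1]+.5)/4.4-.5,z)
e=[f(a,.06) for a in[(105,286),(478,286),(291,101),(291,471)]]
ax=np.array([(e[2][0]+e[3][0])/2,(e[0][1]+e[1][1])/2]);print("axis",ax, e[2]-e[3],e[0]-e[1])
s=[(183,100),(75,281),(182,468),(405,473),(505,285),(400,100)]
for a in s:
    q=f(a,.06)[:2]-ax;print(np.hypot(*q),np.degrees(np.arctan2(q[1],q[0])))
b=f((215,411),.085)[:2];q=b-ax;print("button",b,np.hypot(*q),np.degrees(np.arctan2(q[1],q[0])))
for a in[(278,410),(318,432),(245,440),(290,483)]: print("plate",f(a,.1))
E
```

```text
axis [ 0.57002188 -0.0326697 ] [ 0.2154915  -0.00419051  0.        ] [0.00310763 0.21477155 0.        ]
0.12547121015077994 29.406952209227637
0.12471611327960787 88.85652172534472
0.12303259697099159 148.7735709860058
0.12604737971757765 -150.55096264996592
0.12298835867198102 -91.59678644436856
0.12604711440113575 -31.56972510575144
button [0.49467356 0.01167554] 0.08742922236945982 149.52163631471683
plate [ 0.49355337 -0.02289928  0.1       ]
plate [ 0.4813347  -0.04440272  0.1       ]
plate [ 0.47757448 -0.00470192  0.1       ]
plate [ 0.45415422 -0.02867092  0.1       ]
```

```bash
python3 -m crank '[[[0,1,-2.5,0,0,0,0],[0,2,-4,0,0,0,0],[0,2.2,-4.8,0,0,0,-1],[0,2.2,-4.8,0,0,0,-1],[0,2.2,-4.8,0,0,0,-1],[0,2.2,-4.8,0,0,0,-1],[0,2.2,-4.8,0,0,0,-1],[0,2.2,-4.8,0,0,0,-1],[0,2.2,-4.8,0,0,0,-1],[0,2.2,-4.8,0,0,0,-1],[0,2.2,-4.8,-1,0,0,-1],[0,2,-4,-2,0,0,0],[0,1.7,-3,-2,0,0,0],[0,0,0,-2,0,0,0],[0,0,0,0,0,0,0],[0,0,0,0,0,0,0]]]' 40
python3 - <<'E'
from workcell import manip,eyes
import cv2,numpy as np
o=manip.get_obs();print(o["position"],o["ee_rot"],o["joint_pos"],o["ft_force"],o["clock"])
p,d=eyes.camera("wrist");cv2.imwrite("pics/w1.png",p[:,:,::-1]);np.save("pics/w1.npy",d)
c=eyes.camera_params("wrist");print(c)
p,d=eyes.camera("top");cv2.imwrite("pics/t1.png",p[:,:,::-1])
E
```

```text
clock: 2.1
position: [0.4986, 0.0133, 0.162]
ee_rot: [0.266, 0.964, 0.0, 0.0]
ft_force: [0.5, 0.4, 0.6]
grip_width: -0.002
grasp_force: 0.0
[0.49859364 0.01327418 0.16201655] [2.66268909e-01 9.63898736e-01 2.15252530e-04 2.22337750e-04] [-0.56922148  0.10190015  0.48156342  1.90233506 -0.05193875  1.14881548
  0.96322784] [0.5468359  0.4179594  0.59867652] 2.1
{'fx': 325.19226210127806, 'fy': 325.19226210127806, 'cx': 278.2034872339048, 'cy': 206.09827229461183, 'hand_eye': array([[ 1.42691788e-05, -9.49646858e-01, -3.13322271e-01,
         8.02484825e-02],
       [ 9.99999915e-01,  1.42633467e-04, -3.86765506e-04,
         7.72864603e-04],
       [ 4.11980889e-04, -3.13322239e-01,  9.49646779e-01,
        -1.41966129e-01],
       [ 0.00000000e+00,  0.00000000e+00,  0.00000000e+00,
         1.00000000e+00]])}
```

View pics/w1.png

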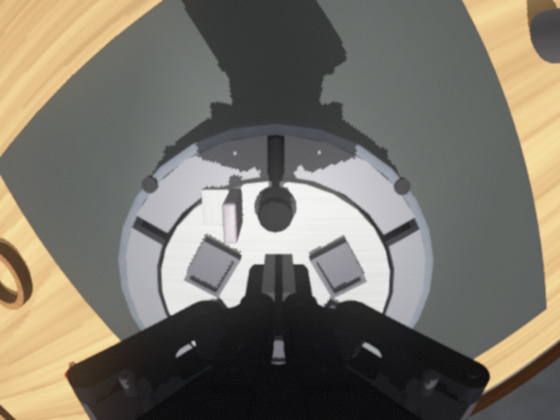

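```bash
cat >> h.py <<'E'
from scipy.spatial.transform import Rotation as R
def wray(u,v,c,pos,q):
    x,y=u-c["cx"],v-c["cy"];r=np.hypot(x,y);t=r/c["fx"]
    k=np.array([np.sin(t)*x/r,np.sin(t)*y/r,np.cos(t)]);H=np.array(c["hand_eye"]);W=R.from_quat(q).as_matrix()
    return W@H[:3,3]+pos, W@(H[:3,:3]@k)
def w_at(u,v,z,c,pos,q):
    o,k=wray(u,v,c,pos,q);return o+k*(z-o[2])/k[2]
E
python3 - <<'E'
from h import *
from workcell import manip
import cv2
o=manip.get_obs();c=eyes.camera_params("wrist");P=o["position"];q=o["ee_rot"]
for n,u,v,z in[("btn",276,206,.085),("btnL",256,206,.085),("btnR",296,206,.085),("plateTopIn",238,243,.1),("plateTopOut",239,203,.1),("slotout",276,138,.06),("R slot",401,232,.06),("L slot",150,231,.06)]:print(n,w_at(u,v,z,c,P,q))
d=np.load("pics/w1.npy")
print(d[250:330:6,258:300:3].round(3))
p=cv2.imread("pics/w1.png");cv2.imwrite("pics/w1c.png",cv2.resize(p[120:320,180:380],(800//1*3//4,600),interpolation=cv2.INTER_CUBIC))
E
```

```text
btn [0.49160762 0.01672295 0.085     ]
btnL [0.48430593 0.00452211 0.085     ]
btnR [0.49890381 0.02891494 0.085     ]
plateTopIn [ 0.49702801 -0.01720922  0.1       ]
plateTopOut [ 0.47301998 -0.00060642  0.1       ]
slotout [0.45257402 0.03998869 0.06      ]
R slot [0.57365477 0.0920622  0.06      ]
L slot [ 0.46236796 -0.09226099  0.06      ]
[[0.27  0.269 0.27  0.271 0.269 0.27  0.269 0.269 0.27  0.271 0.269 0.269
  0.27  0.269]
 [0.271 0.272 0.271 0.151 0.15  0.152 0.151 0.152 0.149 0.151 0.151 0.151
  0.273 0.271]
 [0.272 0.273 0.145 0.146 0.145 0.146 0.146 0.145 0.145 0.145 0.146 0.144
  0.272 0.274]
 [0.149 0.147 0.141 0.14  0.14  0.14  0.141 0.141 0.14  0.14  0.141 0.141
  0.149 0.147]
 [0.143 0.144 0.135 0.134 0.135 0.134 0.135 0.135 0.134 0.135 0.135 0.135
  0.143 0.143]
 [0.138 0.138 0.13  0.13  0.131 0.13  0.13  0.129 0.13  0.131 0.13  0.131
  0.138 0.137]
 [0.132 0.134 0.126 0.126 0.126 0.125 0.126 0.126 0.125 0.125 0.127 0.127
  0.125 0.133]
 [0.12  0.12  0.121 0.123 0.12  0.123 0.123 0.122 0.122 0.122 0.122 0.121
  0.121 0.121]
 [0.114 0.113 0.116 0.117 0.115 0.122 0.122 0.124 0.123 0.116 0.116 0.116
  0.113 0.114]
 [0.113 0.113 0.112 0.113 0.113 0.12  0.124 0.123 0.124 0.112 0.113 0.112
  0.113 0.112]
 [0.11  0.11  0.109 0.11  0.109 0.116 0.125 0.123 0.125 0.109 0.109 0.109
  0.109 0.109]
 [0.106 0.105 0.105 0.106 0.106 0.114 0.126 0.126 0.124 0.109 0.105 0.105
  0.106 0.105]
 [0.102 0.103 0.103 0.103 0.107 0.115 0.126 0.127 0.126 0.114 0.103 0.103
  0.103 0.102]
 [0.092 0.092 0.092 0.099 0.113 0.117 0.127 0.128 0.126 0.114 0.102 0.094
  0.093 0.091]]
```

View pics/w1c.png

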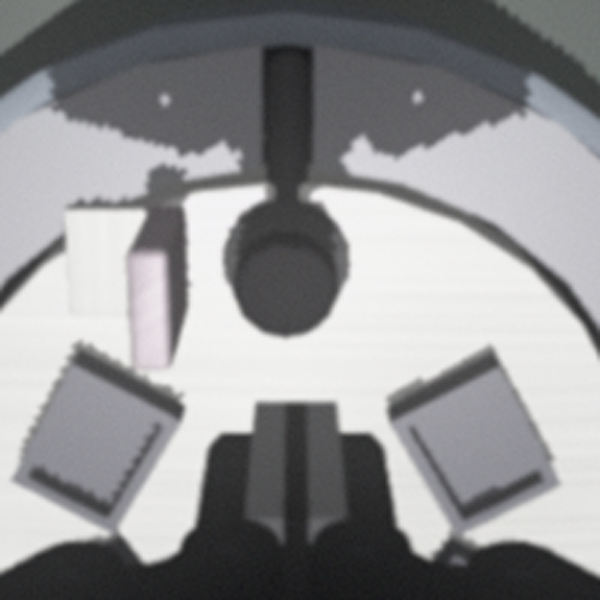

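```bash
python3 - <<'E'
from h import *
from workcell import manip
o=manip.get_obs();c=eyes.camera_params("wrist");P=o["position"];q=o["ee_rot"]
f=lambda a,b,z:w_at(180+(a+.5)/3-.5,120+(b+.5)/3-.5,z,c,P,q)
for n,u,v,z in[("btn",286,286,.085),("btnL",235,286,.085),("btnR",337,286,.085),("btnbot",286,335,.085),("plateTopIn",170,366,.1),("plateTopOut",170,250,.1),("tip",295,402,P[2])]:print(n,f(u,v,z))
E
```

```text
btn [0.49706079 0.01260921 0.085     ]
btnL [0.49080372 0.00213769 0.085     ]
btnR [0.50332251 0.0230644  0.085     ]
btnbot [0.50792663 0.00605985 0.085     ]
plateTopIn [ 0.49558855 -0.0176518   0.1       ]
plateTopOut [ 0.4721021  -0.00213733  0.1       ]
tip [0.49138381 0.01849314 0.16224814]
```

```bash
python3 -m crank '[[[0,-0.15,-0.1,-3,0,0,0],[0,0,0,-3,0,0,0],[0,0,0,-1.2,0,0,0],[0,0,0,0,0,0,0],[0,0,0,0,0,0,0]]]'
python3 -m crank '[[[0,0,0,-0.5,0,0,0],[0,0,0,-0.5,0,0,0],[0,0,0,-0.4,0,0,0],[0,0,0,0,0,0,0],[0,0,0,0,0,0,0]]]'
```

```text
clock: 2.82
position: [0.4977, 0.012, 0.0905]
ee_rot: [0.267, 0.964, 0.0, 0.001]
ft_force: [-0.4, -0.1, 0.5]
grip_width: -0.0
grasp_force: 0.0
clock: 3.45
position: [0.4977, 0.0119, 0.0758]
ee_rot: [0.267, 0.964, 0.0, 0.001]
ft_force: [3.3, 1.6, 5.7]
grip_width: 0.004
grasp_force: 2.7
```

```bash
python3 -m crank '[[[0,0,0,-0.3,0,0,0],[0,0,0,-0.2,0,0,0],[0,0,0,0,0,0,0],[0,0,0,0,0,0,0]]]'
python3 -m crank '[[[0,0,0,-0.1,0,0,0],[0,0,0,0,0,0,0],[0,0,0,0,0,0,0]]]'
```

```text
clock: 3.95
position: [0.4977, 0.0119, 0.0709]
ee_rot: [0.267, 0.964, 0.0, 0.001]
ft_force: [1.4, -0.3, 6.4]
grip_width: 0.002
grasp_force: 3.5
clock: 4.32
position: [0.4978, 0.0119, 0.0701]
ee_rot: [0.267, 0.964, 0.0, 0.001]
ft_force: [0.8, 0.7, 9.2]
grip_width: 0.004
grasp_force: 4.5
```

```bash
python3 - <<'E'
import numpy as np
A=np.array([.5698,-.0314]);p=np.array([.4978,.0119])
t=np.radians(239);p0=A+.085*np.array([np.cos(t-np.pi/2),np.sin(t-np.pi/2)])
def tcp(th,s=.0125):
    a=np.radians(149+th);return A+.085*np.array([np.cos(a),np.sin(a)])+s*np.array([-np.sin(a),np.cos(a)])
L=[p]+[tcp(th) for th in range(0,64,4)]
for i,d in enumerate(np.diff(L,axis=0)*100): print((i)*4,d.round(2),L[i+1].round(4))
E
```

```text
0 [-0.73 -1.02] [0.4905 0.0017]
4 [-0.21 -0.56] [ 0.4884 -0.0039]
8 [-0.17 -0.57] [ 0.4867 -0.0097]
12 [-0.13 -0.59] [ 0.4854 -0.0155]
16 [-0.09 -0.59] [ 0.4845 -0.0215]
20 [-0.05 -0.6 ] [ 0.484  -0.0275]
24 [-0.01 -0.6 ] [ 0.4839 -0.0334]
28 [ 0.04 -0.6 ] [ 0.4843 -0.0394]
32 [ 0.08 -0.59] [ 0.485  -0.0454]
36 [ 0.12 -0.59] [ 0.4862 -0.0513]
40 [ 0.16 -0.58] [ 0.4878 -0.057 ]
44 [ 0.2  -0.57] [ 0.4898 -0.0627]
48 [ 0.24 -0.55] [ 0.4922 -0.0682]
52 [ 0.28 -0.53] [ 0.4949 -0.0735]
56 [ 0.31 -0.51] [ 0.498  -0.0787]
60 [ 0.35 -0.49] [ 0.5015 -0.0835]
```

```bash
python3 -m crank '[[[0,-0.35,-0.5,0,0,0,0],[0,-0.35,-0.5,0,0,0,0],[0,0,0,0,0,0,0],[0,-0.1,-0.28,0,0,0,2],[0,-0.1,-0.28,0,0,0,2],[0,-0.08,-0.28,0,0,0,2],[0,-0.08,-0.28,0,0,0,2],[0,0,0,0,0,0,0]]]'
python3 - <<'E'
from workcell import eyes
import cv2
p,d=eyes.camera("side");cv2.imwrite("pics/s1.png",cv2.resize(p[180:300,200:360,::-1],(800,600)))
E
```

```text
clock: 5.32
position: [0.487, -0.0096, 0.0701]
ee_rot: [0.199, 0.98, 0.0, 0.001]
ft_force: [-0.3, -0.2, 9.8]
grip_width: 0.008
grasp_force: 4.9
```

View pics/s1.png

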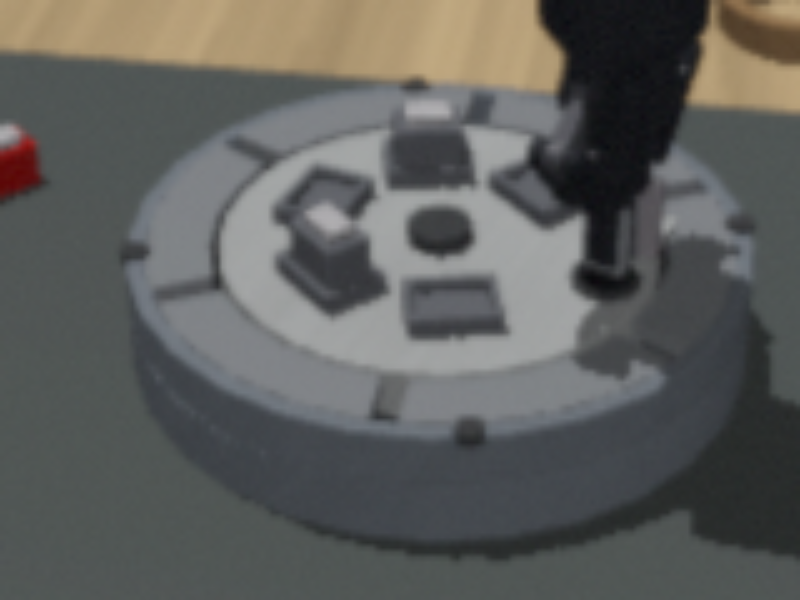

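```bash
cat >> h.py <<'E'
A=np.array([.5698,-.0314])
def hous(n,d):
    c=eyes.camera_params(n);T=np.array(c["world_from_camera"])
    v,u=np.mgrid[:420,:560];k=np.stack([(u-c["cx"])/c["fx"],(v-c["cy"])/c["fy"],np.ones_like(u)],-1)*d[...,None]
    w=k@T[:3,:3].T+T[:3,3];q=w[...,:2]-A;r=np.hypot(q[...,0],q[...,1])
    import cv2
    m=((w[...,2]>.088)&(w[...,2]<.106)&(r<.085)&(r>.04)).astype(np.uint8)
    N,l,s,_=cv2.connectedComponentsWithStats(m)
    for i in range(1,N):
        if s[i,4]>15:
            x=q[l==i].mean(0);print(n,s[i,4],np.hypot(*x).round(4),np.degrees(np.arctan2(x[1],x[0])).round(1))
E
python3 - <<'E'
from h import *
for n in("top","side"):
    print("start");hous(n,np.load(f"pics/{n}0.npy"));print("now");hous(n,eyes.camera(n)[1])
E
```

```text
start
top 120 0.0615 27.6
top 126 0.0636 -91.4
top 17 0.0802 172.0
now
top 122 0.0606 43.8
top 84 0.0665 -75.7
start
side 93 0.0581 -89.9
side 98 0.0651 31.9
side 28 0.0797 169.1
now
side 92 0.0589 -73.5
side 102 0.066 46.6
side 22 0.0798 155.9
```

```bash
python3 - <<'E'
import numpy as np
A=np.array([.5698,-.0314])
c=lambda a:A+.0855*np.array([np.cos(np.radians(a)),np.sin(np.radians(a))])
L=[np.array([.487,-.0096])]+[c(a) for a in range(169,194,4)]
print((np.diff(L,axis=0)*100).round(2).tolist(),L[-1])
E
```

```text
[[-0.11, -0.55], [-0.09, -0.59], [-0.05, -0.59], [-0.01, -0.6], [0.03, -0.6], [0.07, -0.59], [0.11, -0.59]] [ 0.48649136 -0.05063332]
```

```bash
python3 -m crank '[[[0,-0.11,-0.55,0,0,0,5],[0,-0.09,-0.59,0,0,0,5],[0,-0.05,-0.59,0,0,0,5],[0,0,-0.6,0,0,0,5],[0,0.03,-0.6,0,0,0,5],[0,0.07,-0.59,0,0,0,5],[0,0.11,-0.59,0,0,0,6],[0,0,0,0,0,0,0],[0,0,0,0,0,0,0]]]'
python3 - <<'E'
from h import *
for n in("top","side"): hous(n,eyes.camera(n)[1])
E
```

```text
clock: 6.6
position: [0.4864, -0.0511, 0.0701]
ee_rot: [-0.114, 0.994, -0.0, 0.0]
ft_force: [-1.1, -1.9, 11.3]
grip_width: -0.0
grasp_force: 5.5
top 123 0.0633 -50.0
top 130 0.0604 70.8
side 89 0.0601 -45.1
side 60 0.0759 -166.0
side 110 0.0659 71.8
```

```bash
python3 -m crank '[[[0,0,0,0.5,0,0,0],[0,0,0,0.7,0,0,0],[0,0,0,0.7,0,0,0],[0,0,0,0,0,0,0],[0,0,0,0,0,0,0]]]'
python3 - <<'E'
from h import *
import cv2
for n in("top","side"): p,d=eyes.camera(n);hous(n,d)
cv2.imwrite("pics/s2.png",cv2.resize(p[180:300,200:360,::-1],(800,600)))
from workcell import manip
P=manip.get_obs()["position"]
def tcp(th,s):
    a=np.radians(149+th);return A+.085*np.array([np.cos(a),np.sin(a)])+s*np.array([-np.sin(a),np.cos(a)])
L=[P[:2]]+[tcp(42.3,.012)]+[tcp(t,.012) for t in np.arange(44.3,64,2)]
for t,d in zip([42.3]+list(np.arange(44.3,64,2)),np.diff(L,axis=0)*100): print(t,d.round(2))
E
```

```text
clock: 7.32
position: [0.4857, -0.0505, 0.0881]
ee_rot: [-0.114, 0.993, 0.0, -0.0]
ft_force: [1.0, 0.2, -1.3]
grip_width: 0.003
grasp_force: 0.0
top 120 0.0631 -48.6
top 128 0.0605 70.8
side 90 0.0603 -45.1
side 51 0.076 -162.2
side 111 0.0662 71.9
42.3 [ 0.31 -0.94]
44.3 [ 0.1  -0.28]
46.3 [ 0.11 -0.28]
48.3 [ 0.12 -0.27]
50.3 [ 0.13 -0.27]
52.3 [ 0.14 -0.26]
54.3 [ 0.15 -0.26]
56.3 [ 0.16 -0.25]
58.3 [ 0.17 -0.25]
60.3 [ 0.18 -0.24]
62.3 [ 0.19 -0.24]
```

View pics/s2.png

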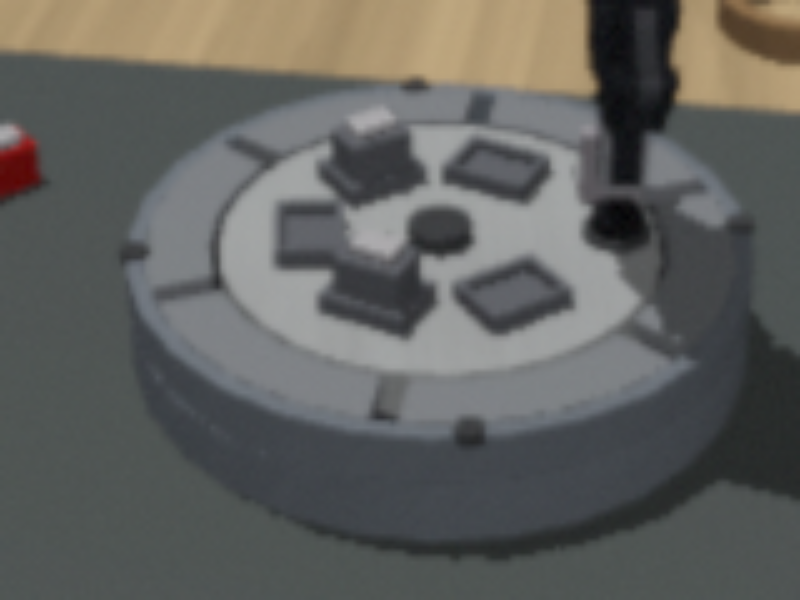

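```bash
python3 -m crank '[[[0,0.1,-0.3,0,0,0,0],[0,0.1,-0.3,0,0,0,0],[0,0.1,-0.34,0,0,0,0],[0,0.1,-0.28,0,0,0,2],[0,0.11,-0.28,0,0,0,2],[0,0.12,-0.27,0,0,0,2],[0,0.13,-0.27,0,0,0,2],[0,0,0,0,0,0,0]]]'
python3 - <<'E'
from h import *
for n in("top","side"): p,d=eyes.camera(n);hous(n,d)
E
```

```text
clock: 8.43
position: [0.4931, -0.0704, 0.0881]
ee_rot: [-0.183, 0.983, 0.001, -0.001]
ft_force: [-3.9, 3.5, 2.2]
grip_width: -0.0
grasp_force: 2.1
top 48 0.0694 -40.9
top 129 0.0606 77.4
side 94 0.0605 -38.2
side 52 0.0764 -150.8
side 116 0.0657 77.0
```

```bash
python3 -m crank '[[[0,0.07,-0.13,0,0,0,1],[0,0.07,-0.13,0,0,0,1],[0,0.07,-0.13,0,0,0,1],[0,0.075,-0.13,0,0,0,1],[0,0.075,-0.13,0,0,0,1],[0,0.08,-0.13,0,0,0,1],[0,0.08,-0.13,0,0,0,1],[0,0.08,-0.125,0,0,0,1],[0,0,0,0,0,0,0]]]'
python3 - <<'E'
from h import *
for n in("top","side"): p,d=eyes.camera(n);hous(n,d)
E
```

```text
clock: 9.65
position: [0.4992, -0.0811, 0.0882]
ee_rot: [-0.251, 0.968, 0.0, -0.0]
ft_force: [-2.6, 2.5, 1.3]
grip_width: -0.002
grasp_force: 2.1
top 28 0.0622 -23.9
top 121 0.0601 85.3
side 59 0.0764 -141.9
side 97 0.0608 -30.2
side 118 0.0655 84.8
```

```bash
python3 -m crank '[[[0,0.04,-0.06,0,0,0,0.5],[0,0.04,-0.06,0,0,0,0.5],[0,0.04,-0.06,0,0,0,0.5],[0,0.04,-0.06,0,0,0,0.5],[0,0,0,0,0,0,0]]]'
python3 - <<'E'
from h import *
for n in("top","side"): p,d=eyes.camera(n);hous(n,d)
E
```

```text
clock: 10.38
position: [0.5013, -0.0839, 0.0884]
ee_rot: [-0.268, 0.963, -0.0, 0.0]
ft_force: [-0.6, 0.2, 0.2]
grip_width: 0.001
grasp_force: 0.0
top 54 0.0627 -23.3
top 119 0.0604 88.4
side 58 0.0765 -138.7
side 89 0.0606 -27.1
side 119 0.0653 88.0
```

```bash
python3 -m crank '[[[0,-0.1,0.3,0,0,0,0],[0,0,0,1,0,0,0],[0,0,0,3,0,0,0],[0,0,0,4,0,0,0],[0,-4,0,3,0,0,0],[0,-5,0,0,0,0,0],[0,-5,0,0,0,0,0],[0,0,0,0,0,0,0],[0,0,0,0,0,0,0]]]'
python3 - <<'E'
from h import *
import cv2
for n in("top","side"):
    p,d=eyes.camera(n);hous(n,d)
    c=eyes.camera_params(n);T=np.array(c["world_from_camera"])
    a=np.radians(209);b=np.r_[A+.085*np.array([np.cos(a),np.sin(a)]),.085]
    k=T[:3,:3].T@(b-T[:3,3]);u,v=int(round(k[0]/k[2]*c["fx"]+c["cx"])),int(round(k[1]/k[2]*c["fy"]+c["cy"]))
    print(u,v,[[pt(n,x,y,d[y,x])[2].round(3) for x in range(u-4,u+5,2)] for y in range(v-4,v+7,2)])
    cv2.imwrite(f"pics/{n}3.png",cv2.resize(p[165:300,200:360,::-1],(711,600)))
E
```

```text
clock: 11.6
position: [0.3608, -0.0807, 0.1992]
ee_rot: [-0.268, 0.963, -0.0, 0.001]
ft_force: [-0.0, 0.5, -0.2]
grip_width: 0.0
grasp_force: 0.0
top 124 0.0624 -31.7
top 120 0.0604 88.7
308 257 [[np.float64(0.066), np.float64(0.086), np.float64(0.084), np.float64(0.085), np.float64(0.084)], [np.float64(0.084), np.float64(0.086), np.float64(0.084), np.float64(0.085), np.float64(0.088)], [np.float64(0.085), np.float64(0.087), np.float64(0.087), np.float64(0.087), np.float64(0.084)], [np.float64(0.085), np.float64(0.084), np.float64(0.084), np.float64(0.085), np.float64(0.087)], [np.float64(0.067), np.float64(0.084), np.float64(0.087), np.float64(0.084), np.float64(0.081)], [np.float64(0.063), np.float64(0.063), np.float64(0.066), np.float64(0.065), np.float64(0.065)]]
side 33 0.0793 -129.2
side 88 0.0607 -26.8
side 116 0.0653 87.8
321 212 [[np.float64(0.08), np.float64(0.079), np.float64(0.06), np.float64(0.062), np.float64(0.061)], [np.float64(0.088), np.float64(0.086), np.float64(0.088), np.float64(0.085), np.float64(0.062)], [np.float64(0.086), np.float64(0.087), np.float64(0.087), np.float64(0.087), np.float64(0.086)], [np.float64(0.085), np.float64(0.087), np.float64(0.086), np.float64(0.666), np.float64(0.082)], [np.float64(0.079), np.float64(0.081), np.float64(0.081), np.float64(0.081), np.float64(0.056)], [np.float64(0.068), np.float64(0.071), np.float64(0.075), np.float64(0.065), np.float64(0.066)]]
```

View pics/side3.png

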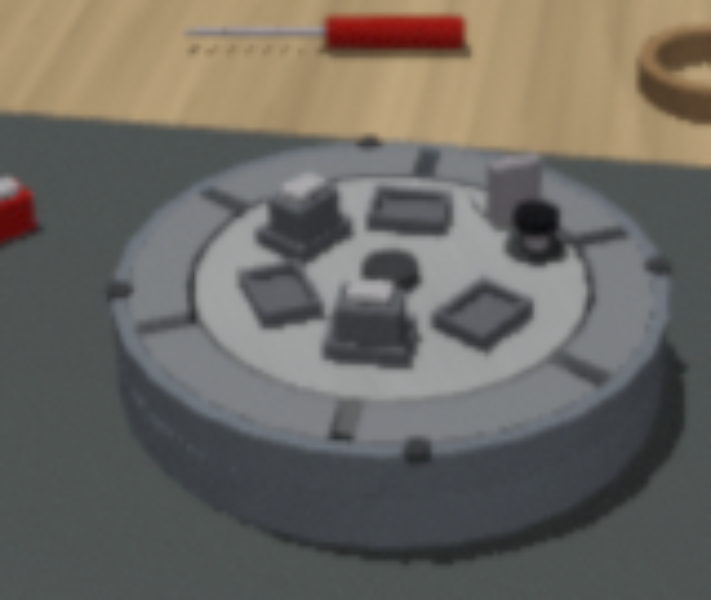

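View pics/top3.png

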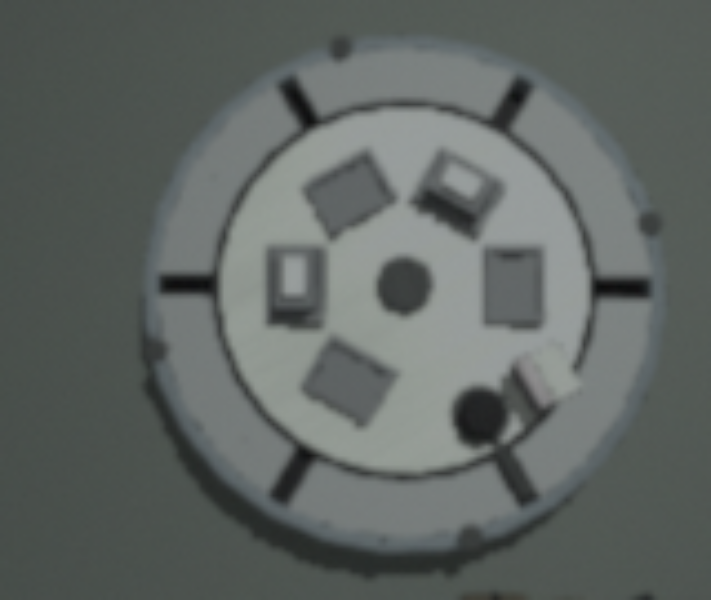

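The button stands at 0.085 m again. The key fills the next slot, at about (515,475) in the top crop, and both housings are still in their nests, so the table is locked.

```bash
python3 -c "
from workcell import job
print(job.hand_in())"
```

```text
the job is handed in; nothing more can be done
None
```

The table is one slot (60°) further anticlockwise with the plunger back up and its key in the next slot; both housings are still in their nests, the arm is clear, and the job was handed in at about 12 s on the robot's clock.

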